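Get the filler tin out from behind the bottles

ROBOT

A 6-joint arm with a two-finger parallel gripper is mounted at the origin on the work surface. World frame = base frame: x ahead of the robot, y to its left, z up, the work surface at z = 0. Lengths are in m, angles in degrees, forces in N, time in s.
With the tool pointing down it reaches from about 0.25 to 0.725 m from the base axis. Payload 9.7 kg.
Tool frame: the origin (TCP) lies midway between the tips of the shut fingers; the grasp point (between the pads) lies 19 mm behind it (grip_point_offset is the distance from the TCP to the grasp point, in m); y points along the fingers, z is the direction in which the jaws open and shut, and the axes are right-handed (so a half turn about y gives the same grasp; the last joint's range is limited). The gripper opens to 85 mm and grips with 20 to 120 N. Pads are 22 mm wide; open, the fingers measure 114 mm over their backs; the gripper's body (76 mm by 85 mm) begins 54 mm behind the grasp point. The pads swing forward as they close: fully open they stand 13 mm farther back than shut.
Start: joints at [-76.031, 4.979, 10.078, 95.1, 0, 90], TCP at [0.133, -0.534, 0.231] pointing down, gripper open.
Joint ranges: [-179.16, 179.16], [-48.56, 103.87], [-65.8, 70.77], [-126.05, 130.52], [-82.76, 87.17], [-180, 180]. Speed limits (degrees/s): [127.2, 127.2, 147.25, 180, 180, 180].

INTERFACE

Orientations are given as [roll, pitch, yaw] about the fixed x, y, z axes, in that order (R = Rz(yaw) Ry(pitch) Rx(roll)).
In Python, from workcell import get_obs, camera, job_done, grip_point_offset gives the robot as it stands.
- The arm moves only by the tool move_arm, never from a script. Its argument "deltas" is a list that holds one entry, the list of rows, each a list of 4 numbers: the shift along the tool's x, y, z in m, then the turn about the tool's y in degrees. A call has 1 to 5 rows; each row is the pose to reach, as a shift and turn from the pose commanded when the call began, along the tool's axes at that moment; what a row does not reach only later rows make up. A row lasts 1/10 s, in which the tool goes at most 50 mm and 8.59 degrees, less where a joint would pass 70% of its speed; a pose out of reach is approached as far as the arm can. A call with a gripper value outside its range is refused whole. "claw" is the finger opening in m, from 0 to 0.0854, set as the call begins (left out, the last holds). The fingers move at their own pace and stop on an object; "newtons" is the grip in N (left out, the last holds). Time passes only in rows, so rows that repeat a pose let the fingers close. It gives the time, the measured TCP pose, the force and the opening at its end, in the units of the state.
- get_obs(): the state, without advancing time (a new reading comes with each control period).
- camera(name): name is "side" or "top" or "wrist"; returns a dict with "color" (400x640x3 uint8, blue, green, red), "range_z" (400x640 float32, m along the optical axis (not along the pixel's ray), 0 where there is no reading), "fx", "fy", "cx", "cy" (pixels), "k1" (the pictures are not rectified: a ray, as slopes to the right and down, at radius r is drawn at 1 + k1 r^2 times it, then the intrinsics apply), "T" (4x4, takes a point from camera to world coordinates). Camera axes: x right, y down, z forward; pixel columns grow to the right and rows downward; lengths in m; the calibration is good to about 2 mm. A picture is of the moment at which its call begins.
- job_done(): hands the job in, once; it reports no verdict.
The state is a dict: "time": time; "q": joint angles; "qd": joint speeds; "joint_efforts": joint torques, N m; "ee_pos": TCP position; "tcp_rot": TCP orientation; "wrist_force": force on the tool from outside, world axes, zero at the start; "torque": the same for the moment, N m; "opening": finger opening in m.
Only numpy, scipy, OpenCV 4.12 (cv2) and the standard library are available. Lean on these libraries where they do the work, as an engineer would, in place of code of your own. Each camera call takes 0.05 s, during which the arm holds its last target. There are 200 camera calls.

TASK

The green-lidded tin of wood filler stands at the back of the plywood glue crate, hemmed in by three bottles. First stand all three bottles upright on the grey side tray, then set the filler tin in the middle of the filling board, and only then put each bottle back upright in the spot where it stood in the crate. Set things down rather than dropping or tipping them, and leave the wax tin, the plug pot and the filling knife as they are.

Things in the scene. Friction and masses are not known exactly. Their poses are not given: they have to be found in the camera images.
- glue_bottle: wood-glue bottle, loose, about 0.24 kg: ochre body 58 mm across with white label and red band, 138 mm tall with its nozzle; red cap 30 mm across from 100 to 126 mm above its underside (a good place to grip), and on it a stub nozzle 12 mm across up to 138 mm; upright, origin at the centre of its underside, z up its axis. Its shoulders rise from 72 to a neck 24 mm across at 89 mm. The bottles change places from start to start
- oil_bottle: finishing-oil bottle, loose, about 0.24 kg: amber body 56 mm across with cream label, 130 mm tall; black cap 30 mm across from 102 to 130 mm above its underside; shoulders rise from 72 to a neck 24 mm across at 89 mm; upright, origin at the centre of its underside, z up its axis
- cleaner_bottle: cleaner bottle, loose, about 0.24 kg: white body 58 mm across with pale blue label, 134 mm tall; blue cap 32 mm across from 106 to 134 mm above its underside; shoulders rise from 80 to a neck 26 mm across at 96 mm; upright, origin at the centre of its underside, z up its axis
- filler_tin: tin of wood filler, loose, about 0.16 kg: closed steel tin with a green band and green lid, 50 mm across, 44 mm tall; upright, origin at the centre of its underside, z up its axis. It stands in the middle of the crate's far row, a bottle on its left, its right and in front of it, each with its axis 60 mm from the tin's (6 to 7 mm of free gap)
- crate: low open plywood crate, fixed, 144 x 204 mm, sides 26 mm high and 8 mm thick, floor 8 mm thick (its top is 8 mm above the bench); origin at the centre of its underside, x away from the robot, y along its long side (also its yaw). In it two rows of three things at 60 mm pitch, no dividers: far row (x = +30 mm) bottle, filler tin, bottle at y = +60, 0, -60 mm; near row (x = -30 mm) the third bottle at y = 0 and a low pot at y = +60 and at -60 mm
- side_tray: grey plastic side tray, fixed, empty, 170 x 230 mm (x, y), rim 14 mm high and 5 mm thick, floor 5 mm thick; origin at the centre of its underside; left or right of the crate. It takes the three bottles in a row along its y
- filling_board: beech filling board, fixed, 130 x 130 mm and 9 mm thick, with a stub handle to its +x and a few smears of dry filler; origin at the centre of the square's underside; on the other side of the crate from the side tray
- wax_tin: bystander: small brass-coloured wax tin, loose, 41 mm across, 34 mm tall, in a near corner of the crate; upright, origin at the centre of its underside, z up its axis
- plug_pot: bystander: small white pot with an orange lid, loose, 39 mm across, 37 mm tall, in the other near corner of the crate; upright, origin at the centre of its underside, z up its axis
- filling_knife: bystander: filling knife with dark wooden handle and steel blade, loose, 165 mm long, up to 14 mm high, lying on the bench beyond the filling board; origin under its middle, blade to its +y
There are look-alikes about, which are no part of the job. What is shaped like the oil_bottle but purple is not meant.

How it is judged:
By the outcome, as a careful person would: the job done as asked, in the order asked, and still so for the second after the job is handed in, with the robot touching nothing.
It also fails if it takes over 138 s, if anything falls off the work surface, if the arm or the gripper's body presses on something with over 40 N, if the wrist force passes 120 N, or if a joint passes its speed limit or range.

## Working session

There is one attempt and no reset: what is moved stays moved. The work goes in short steps, Python scripts to look and compute and a tool call to move; the robot and the scene stay as the last step left them, time stands still between calls to the robot, and variables do not carry over. Pictures are saved under pics/ and viewed, about 12 in all and at most 16, crops included, and the job is handed in when it is done.

Besides the shell and the picture viewer there is one more tool, called after ">>>" in YAML: its name, and indented under it one key for each argument. move_arm: Moves the arm, as the interface text tells. Its arguments: {"type":"object","properties":{"deltas":{"type":"array"},"claw":{"type":"number"},"newtons":{"type":"number"}},"required":["deltas"]}

```bash
ls; mkdir -p pics
python3 - <<'E'
from workcell import *
import cv2
print(get_obs(), grip_point_offset)
for n in("top","side"):
    c=camera(n); cv2.imwrite(f"pics/{n}0.png",c["color"]); print(n,c["fx"],c["fy"],c["cx"],c["cy"],c["k1"],c["T"])
E
```

```text
pics
{'time': 0.0, 'q': array([-7.60323178e+01,  5.00911843e+00,  1.00324571e+01,  9.51000913e+01,
        2.89983755e-04,  9.00018187e+01]), 'qd': array([-0.03541451, -0.06368284, -0.07714453,  0.05086488, -0.03614455,
        0.0190756 ]), 'joint_efforts': array([ 5.37518899e-04, -5.20387101e+01,  4.64803398e+01,  1.62975682e-02,
        2.00653710e-05,  6.10547644e-06]), 'ee_pos': array([ 0.13269755, -0.53349662,  0.23058421]), 'tcp_rot': array([-9.00767526e+01,  2.87547173e-04, -1.66034137e+02]), 'wrist_force': array([ 0.23084695,  0.45262891, -0.12939231]), 'torque': array([-0.0071028 ,  0.04674368,  0.02672732]), 'opening': 0.0855904553899077} 0.0187
top 416.918542145572 416.918542145572 325.29236523702383 196.1683798616876 -0.03216112611446647 [[-0.00911187 -0.99700847  0.07675335  0.46843983]
 [-0.99995626  0.00892292 -0.00280437 -0.03057568]
 [ 0.00211112 -0.07677554 -0.99704617  0.97397553]
 [ 0.          0.          0.          1.        ]]
side 399.1854281982381 399.1854281982381 313.37380354400227 192.73886393883802 -0.016785321545655808 [[ 0.99726957 -0.04279196  0.06018517  0.44474106]
 [-0.07214419 -0.73857463  0.67030048 -0.73117958]
 [ 0.01576777 -0.67281228 -0.73964519  0.84417755]
 [ 0.          0.          0.          1.        ]]
```

View pics/top0.png

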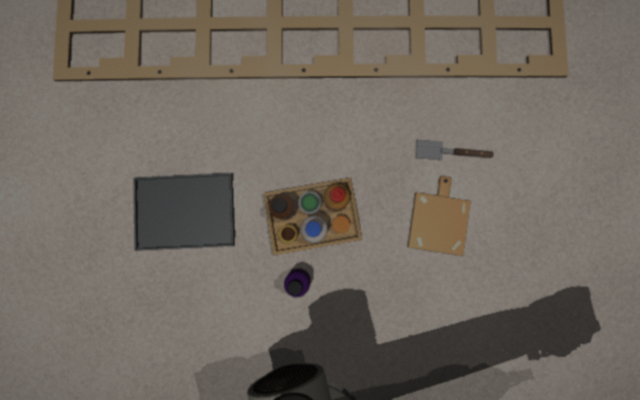

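View pics/side0.png

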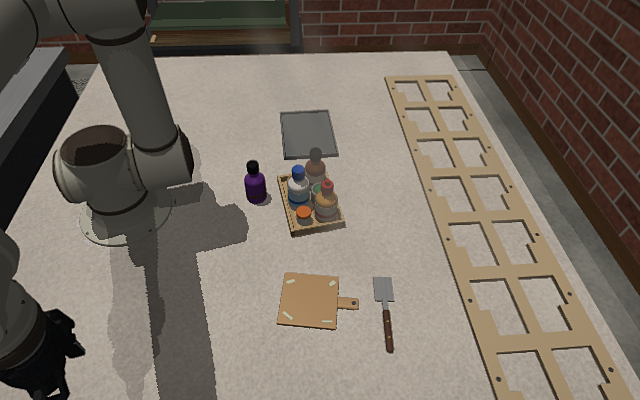

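```bash
cat > h.py <<'E'
import numpy as np, cv2
from workcell import *
def ray(c,uv):
    K=np.array([[c["fx"],0,c["cx"]],[0,c["fy"],c["cy"]],[0,0,1.]])
    p=cv2.undistortPoints(np.array(uv,float).reshape(-1,1,2),K,np.array([c["k1"],0,0,0.])).reshape(-1,2)
    return np.c_[p,np.ones(len(p))]
def plane(c,uv,z):
    d=ray(c,uv)@c["T"][:3,:3].T; o=c["T"][:3,3]
    return o+d*((z-o[2])/d[:,2])[:,None]
def cloud(c):
    v,u=np.mgrid[:400,:640]; r=ray(c,np.c_[u.ravel(),v.ravel()])*c["range_z"].reshape(-1,1)
    return (r@c["T"][:3,:3].T+c["T"][:3,3]).reshape(400,640,3)
E
python3 - <<'E'
from h import *
c=camera("top"); P=cloud(c); Z=P[...,2]; hsv=cv2.cvtColor(c["color"],cv2.COLOR_BGR2HSV)
def rep(n,m,z):
    k,l,s,ce=cv2.connectedComponentsWithStats(m.astype(np.uint8))
    for i in range(1,k):
        if s[i,4]>25: 
            q=P[l==i]; print(n,ce[i].round(1),s[i,4],"ray",plane(c,ce[i],z)[0].round(4),"cloud",np.median(q,0).round(4))
roi=np.zeros((400,640),bool); roi[165:310,250:375]=1
for z in(.05,.1): rep(f"z>{z}",roi&(Z>z),.14)
H,S,V=[hsv[...,i].astype(int) for i in range(3)]
rep("red",roi&((H<6)|(H>172))&(S>150)&(V>90),.134)
rep("blue",roi&(H>100)&(H<125)&(S>120)&(V>80),.142)
rep("green",roi&(H>45)&(H<85)&(S>70),.052)
rep("orange",roi&(H>7)&(H<15)&(S>150)&(V>130),.045)
def rect(n,m,z):
    k,l,s,ce=cv2.connectedComponentsWithStats(m.astype(np.uint8)); i=1+np.argmax(s[1:,4])
    m=cv2.morphologyEx((l==i).astype(np.uint8),cv2.MORPH_OPEN,np.ones((17,17)))
    ct=max(cv2.findContours(m,0,2)[0],key=cv2.contourArea)
    w=plane(c,ct.reshape(-1,2),z)[:,:2]; r=cv2.minAreaRect((w*1000).astype(np.float32)); print(n,r)
r2=np.zeros((400,640),bool); r2[165:260,120:245]=1; rect("tray",r2&(V<85),.014)
r2[:]=0; r2[165:265,395:490]=1; rect("board",r2&(S>85),.009)
r2=roi.copy(); r2[260:]=0; rect("crate",r2&((Z>.018)|(S>90)),.026)
big=cv2.resize(c["color"][165:310,250:375],None,fx=5,fy=4.1*5/4.1,interpolation=cv2.INTER_CUBIC)
cv2.imwrite("pics/crop1.png",cv2.resize(c["color"][170:305,250:375],None,fx=4.4,fy=4.4,interpolation=cv2.INTER_CUBIC))
E
```

```text
z>0.05 [336.5 197.1] 585 ray [ 0.5305 -0.0553  0.14  ] cloud [ 0.5323 -0.0561  0.0917]
z>0.05 [309.6 202.3] 376 ray [ 0.5206 -0.0014  0.14  ] cloud [0.5266 0.0009 0.0528]
z>0.05 [282.1 206.7] 558 ray [0.5122 0.0537 0.14  ] cloud [0.5138 0.0562 0.0916]
z>0.05 [313.9 229.1] 592 ray [ 0.467  -0.0096  0.14  ] cloud [ 0.4671 -0.0097  0.1   ]
z>0.05 [296.9 283.3] 555 ray [0.3603 0.0249 0.14  ] cloud [0.3559 0.027  0.0839]
z>0.1 [337.2 195. ] 184 ray [ 0.5347 -0.0569  0.14  ] cloud [ 0.5344 -0.0565  0.1342]
z>0.1 [279.1 205.1] 192 ray [0.5155 0.0597 0.14  ] cloud [0.5158 0.0601 0.1379]
z>0.1 [313.5 229.2] 297 ray [ 0.4668 -0.0089  0.14  ] cloud [ 0.4671 -0.0087  0.1412]
z>0.1 [294.9 286.9] 192 ray [0.3534 0.0287 0.14  ] cloud [0.3519 0.0293 0.1299]
red [337.1 194.5] 157 ray [ 0.5363 -0.0569  0.134 ] cloud [ 0.5354 -0.0565  0.1344]
blue [312.9 228.6] 168 ray [ 0.468  -0.0076  0.142 ] cloud [ 0.4673 -0.0078  0.1424]
green [309.2 202.2] 177 ray [0.5263 0.0025 0.052 ] cloud [0.5266 0.0029 0.0534]
tray ((511.1153259277344, 294.14013671875), (169.40357971191406, 232.79017639160156), 2.374277114868164)
board ((478.3202819824219, -296.428466796875), (126.0322036743164, 125.53823852539062), 88.61669921875)
crate ((506.9081115722656, -67.65267944335938), (143.38462829589844, 73.36410522460938), 9.17088508605957)
```

View pics/crop1.png

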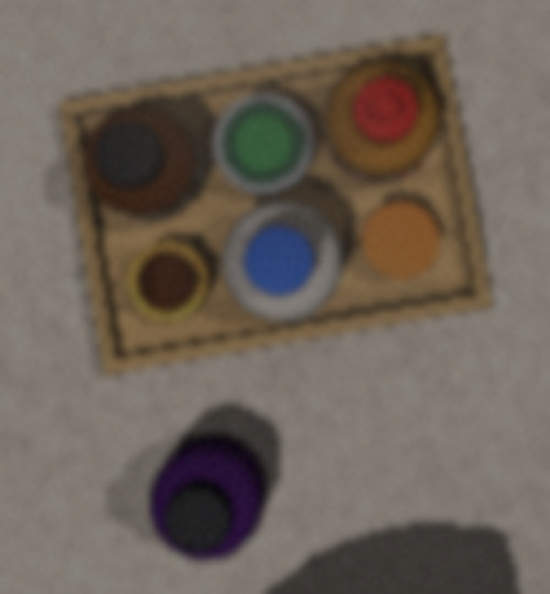

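>>> move_arm:
  deltas:
    - [[0,-0.03,0,-8],[0,-0.06,0,-16],[0,-0.09,0,-24],[0,-0.1,0,-32],[0,-0.1,0,-40]]

```text
time: 0.65
ee_pos: [0.1328, -0.5342, 0.3331]
tcp_rot: [-89.9, -0.1, -125.7]
wrist_force: [1.0, -0.6, -0.7]
opening: 0.0854
```

```bash
python3 -c "
from h import *
o=get_obs();print(o['q'],o['ee_pos'],o['tcp_rot'])"
```

```text
[-7.60325663e+01  8.78135637e+00  2.59000269e+01  1.06969772e+02
 -2.65291284e-03  4.96694430e+01] [ 0.13284697 -0.53416787  0.33308745] [-8.98882079e+01 -9.83890517e-02 -1.25702109e+02]
```

>>> move_arm:
  deltas:
    - [[0,0,0,-8.4],[0,0,0,-16.8],[0,0,0,-25.2],[0,0,0,-33.6],[0,0,0,-42]]

```text
time: 1.15
ee_pos: [0.1328, -0.5337, 0.331]
tcp_rot: [-90.0, 0.0, -83.7]
wrist_force: [1.1, -0.1, -0.5]
opening: 0.0854
```

>>> move_arm:
  deltas:
    - [[0,0,0,-8.4],[0,0,0,-16.8],[0,0,0,-25.2],[0,0,0,-33.6],[0,0,0,-42]]

```text
time: 1.65
ee_pos: [0.1328, -0.5337, 0.331]
tcp_rot: [-90.0, 0.0, -41.7]
wrist_force: [-0.0, -0.1, 0.2]
opening: 0.085
```

>>> move_arm:
  deltas:
    - [[0,0,0,-8.4],[0,0,0,-16.8],[0,0,0,-25.2],[0,0,0,-33.6],[0,0,0,-42]]

```text
time: 2.15
ee_pos: [0.1327, -0.5337, 0.331]
tcp_rot: [-90.0, 0.0, 0.3]
wrist_force: [0.1, 0.1, 0.1]
opening: 0.0854
```

>>> move_arm:
  deltas:
    - [[0.02,0,0.03,0],[0.04,0,0.065,0],[0.06,0,0.1,0],[0.085,0,0.135,0],[0.11,0,0.175,0]]
  claw: 0.055
  newtons: 40

```text
time: 2.65
ee_pos: [0.2433, -0.3576, 0.3309]
tcp_rot: [-90.0, 0.0, -0.1]
wrist_force: [0.7, 0.3, -0.4]
opening: 0.0553
```

>>> move_arm:
  deltas:
    - [[0.022,0,0.035,0],[0.044,0,0.07,0],[0.066,0,0.105,0],[0.088,0,0.14,0],[0.11,0,0.175,0]]

```text
time: 3.15
ee_pos: [0.3534, -0.1823, 0.3312]
tcp_rot: [-90.0, -0.0, -0.0]
wrist_force: [0.1, -0.7, 0.6]
opening: 0.0552
```

>>> move_arm:
  deltas:
    - [[0.022,0,0.035,0],[0.044,0,0.07,0],[0.066,0,0.105,0],[0.088,0,0.14,0],[0.114,0,0.175,0]]

```text
time: 3.65
ee_pos: [0.4674, -0.0072, 0.3314]
tcp_rot: [-90.0, -0.0, -0.0]
wrist_force: [0.8, -0.9, 0.5]
opening: 0.0549
```

Run:
```python
from h import *
o=get_obs();print(o['q'],o['ee_pos'],o['tcp_rot'],o['opening'])
c=camera("wrist"); cv2.imwrite("pics/w1.png",c["color"]); P=cloud(c);Z=P[...,2];print(c["T"].round(3))
hsv=cv2.cvtColor(c["color"],cv2.COLOR_BGR2HSV);H,S,V=[hsv[...,i].astype(int) for i in range(3)]
for z in(.045,.12):
    k,l,s,ce=cv2.connectedComponentsWithStats(((Z>z)&(Z<.2)).astype(np.uint8))
    for i in range(1,k):
        if s[i,4]>100: print(z,ce[i].round(1),s[i,4],P[l==i].min(0).round(4),P[l==i].max(0).round(4),np.median(P[l==i],0).round(4))
```

```text
[-8.78338519e-01 -2.74854778e+00  1.36499667e+01  1.06381484e+02
 -5.53643176e-03 -8.58973484e-01] [ 0.46743153 -0.00719378  0.33141408] [-9.00057911e+01 -1.69451382e-02 -1.93650010e-02] 0.05494518046044411
[[-0.001  0.953  0.302  0.39 ]
 [ 1.     0.001 -0.    -0.008]
 [-0.     0.302 -0.953  0.474]
 [ 0.     0.     0.     1.   ]]
0.045 [347.6  72.4] 1606 [ 0.3247 -0.      0.0459] [0.3793 0.0554 0.1321] [0.3553 0.0241 0.0849]
0.045 [320.8 172.9] 2313 [ 0.4385 -0.0385  0.045 ] [0.5517 0.0246 0.1451] [ 0.469  -0.0064  0.0951]
0.045 [366.7 195.4] 1537 [0.4887 0.0309 0.0454] [0.542  0.0867 0.1399] [0.5073 0.054  0.0925]
0.045 [285.2 207.8] 1551 [ 0.5076 -0.0863  0.0452] [ 0.5626 -0.0298  0.1471] [ 0.5264 -0.0549  0.0917]
0.12 [352.6  67.1] 642 [0.3364 0.013  0.12  ] [0.3668 0.043  0.1321] [0.3513 0.0281 0.1295]
0.12 [318.4 170.6] 635 [ 0.4517 -0.0263  0.1202] [0.4844 0.0066 0.1451] [ 0.4663 -0.0103  0.1415]
0.12 [372.8 207.9] 532 [0.5016 0.0438 0.1201] [0.5327 0.0749 0.1399] [0.5142 0.0578 0.1373]
0.12 [280.7 221.7] 476 [ 0.5217 -0.0743  0.1201] [ 0.5521 -0.0436  0.1471] [ 0.5334 -0.0574  0.1336]
```

View pics/w1.png

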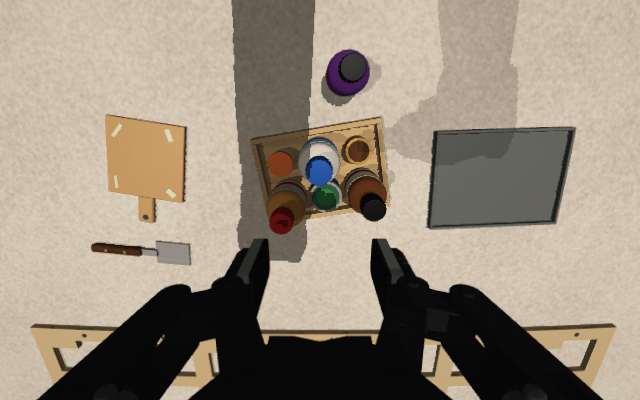

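>>> move_arm:
  deltas:
    - [[0,0.04,-0.002,0],[0,0.08,-0.002,0],[0,0.12,-0.002,0],[0,0.15,-0.002,0],[0,0.17,-0.002,0]]

```text
time: 4.2
ee_pos: [0.466, -0.0109, 0.1585]
tcp_rot: [-90.0, 0.2, -0.0]
wrist_force: [-0.1, 0.4, 1.0]
opening: 0.0548
```

>>> move_arm:
  deltas:
    - [[0,0.015,0,0],[0,0.03,0,0],[0,0.045,0,0],[0,0.057,0,0],[0,0.057,0,0]]

```text
time: 4.7
ee_pos: [0.4664, -0.0109, 0.1027]
tcp_rot: [-90.0, 0.1, -0.0]
wrist_force: [-0.3, -0.9, 0.9]
opening: 0.0551
```

>>> move_arm:
  deltas:
    - [[0,0,0,0],[0,0,0,0],[0,0,0,0],[0,0,0,0],[0,0,0,0]]
  claw: 0.02

```text
time: 5.2
ee_pos: [0.4675, -0.0109, 0.105]
tcp_rot: [-90.0, -0.1, -0.0]
wrist_force: [0.3, 0.3, 4.6]
opening: 0.0309
```

>>> move_arm:
  deltas:
    - [[0,0,0,0],[0,-0.002,0,0],[0,-0.005,0,0],[0,-0.01,0,0],[0,-0.015,0,0]]

```text
time: 5.7
ee_pos: [0.4669, -0.0109, 0.1195]
tcp_rot: [-90.0, 0.0, -0.0]
wrist_force: [0.5, 0.7, -2.9]
opening: 0.031
```

Run:
```python
from h import *
c=camera("side"); cv2.imwrite("pics/s1.png",cv2.resize(c["color"][60:260,200:420],None,fx=3,fy=3))
```

```text
(no output)
```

View pics/s1.png

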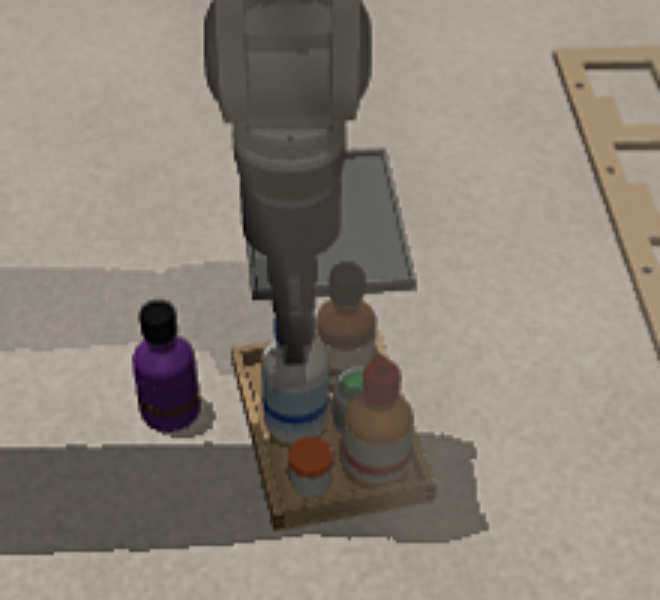

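>>> move_arm:
  deltas:
    - [[0,-0.02,0,0],[0,-0.05,0,0],[0,-0.09,0,0],[0,-0.13,0,0],[0,-0.155,0,0]]

```text
time: 6.25
ee_pos: [0.4673, -0.0109, 0.2775]
tcp_rot: [-90.0, -0.2, -0.0]
wrist_force: [-0.0, -0.2, -2.0]
opening: 0.0314
```

>>> move_arm:
  deltas:
    - [[0.001,0,0.01,0],[0.004,0,0.035,0],[0.008,0,0.07,0],[0.013,0,0.115,0],[0.018,0,0.16,0]]

```text
time: 6.75
ee_pos: [0.4848, 0.1508, 0.2732]
tcp_rot: [-90.0, 0.1, -0.1]
wrist_force: [1.3, -0.1, -2.1]
opening: 0.031
```

>>> move_arm:
  deltas:
    - [[0.005,0,0.045,0],[0.01,0,0.09,0],[0.015,0,0.135,0],[0.02,0,0.18,0],[0.023,0,0.21,0]]

```text
time: 7.25
ee_pos: [0.5076, 0.3623, 0.2722]
tcp_rot: [-90.0, 0.1, 0.1]
wrist_force: [-0.2, -0.5, -2.4]
opening: 0.031
```

>>> move_arm:
  deltas:
    - [[0,0,0.005,0],[0,0.03,0.005,0],[0,0.07,0.005,0],[0,0.11,0.005,0],[0,0.14,0.005,0]]

```text
time: 7.75
ee_pos: [0.507, 0.3632, 0.1305]
tcp_rot: [-90.1, 0.2, -0.0]
wrist_force: [-0.2, -0.2, -1.7]
opening: 0.0315
```

>>> move_arm:
  deltas:
    - [[0,0.01,0,0],[0,0.018,0,0],[0,0.024,0,0],[0,0.027,0,0],[0,0.027,0,0]]

```text
time: 8.25
ee_pos: [0.5086, 0.3643, 0.108]
tcp_rot: [-90.0, -0.1, -0.0]
wrist_force: [0.8, -0.2, -1.8]
opening: 0.0313
```

>>> move_arm:
  deltas:
    - [[0,0.0015,0,0],[0,0.003,0,0],[0,0.0045,0,0],[0,0.0055,0,0],[0,0.0055,0,0]]

```text
time: 8.75
ee_pos: [0.5084, 0.3642, 0.1021]
tcp_rot: [-90.0, -0.0, -0.0]
wrist_force: [-0.0, -0.3, 0.7]
opening: 0.0312
```

>>> move_arm:
  deltas:
    - [[0,0.0005,0,0],[0,0.0005,0,0],[0,0.0005,0,0]]

```text
time: 9.05
ee_pos: [0.5085, 0.3642, 0.1021]
tcp_rot: [-90.0, -0.1, -0.0]
wrist_force: [-0.3, -0.6, 5.0]
opening: 0.0311
```

>>> move_arm:
  deltas:
    - [[0,0,0,0],[0,0,0,0],[0,0,0,0],[0,-0.01,0,0],[0,-0.03,0,0]]
  claw: 0.055

```text
time: 9.55
ee_pos: [0.5076, 0.3636, 0.1305]
tcp_rot: [-90.1, 0.1, -0.0]
wrist_force: [0.6, 0.3, -0.3]
opening: 0.0551
```

>>> move_arm:
  deltas:
    - [[0,-0.03,0,0],[0,-0.07,0,0],[0,-0.11,0,0],[0.001,-0.13,-0.03,0],[0.002,-0.13,-0.07,0]]

```text
time: 10.05
ee_pos: [0.5108, 0.2949, 0.2652]
tcp_rot: [-89.8, -0.3, 0.1]
wrist_force: [1.0, -0.6, 0.2]
opening: 0.0551
```

>>> move_arm:
  deltas:
    - [[0.001,0,-0.045,0],[0.003,0,-0.09,0],[0.005,0,-0.14,0],[0.0065,0,-0.19,0],[0.0085,0,-0.232,0]]

```text
time: 10.55
ee_pos: [0.5182, 0.0598, 0.2623]
tcp_rot: [-90.0, -0.1, -0.1]
wrist_force: [0.9, 0.5, -0.2]
opening: 0.0547
```

Run:
```python
from h import *
o=get_obs();print(o['ee_pos'])
c=camera("top"); P=cloud(c);Z=P[...,2]
m=(Z>.12)&(Z<.16); m[:,250:]=0
print(np.median(P[m],0), (P[m].min(0)+P[m].max(0))/2, m.sum())
cv2.imwrite("pics/t2.png",c["color"][150:310,110:430].repeat(2,0).repeat(2,1))
```

```text
[0.51817374 0.05979461 0.26234098]
  return _methods._mean(a, axis=axis, dtype=dtype,
  ret = um.true_divide(
Traceback (most recent call last):
ValueError: zero-size array to reduction operation minimum which has no identity
```

Run:
```python
from h import *
c=camera("side"); cv2.imwrite("pics/s2.png",c["color"][40:300,180:480].repeat(2,0).repeat(2,1))
```

```text
(no output)
```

View pics/s2.png

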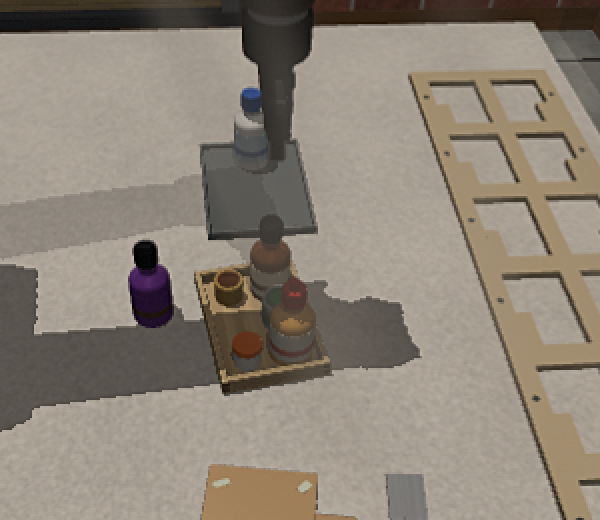

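>>> move_arm:
  deltas:
    - [[-0.001,0.02,-0.002,0],[-0.0015,0.05,-0.002,0],[-0.0015,0.08,-0.002,0],[-0.0015,0.1,-0.002,0],[-0.0015,0.11,-0.002,0]]

```text
time: 11.15
ee_pos: [0.5164, 0.0604, 0.1499]
tcp_rot: [-90.0, 0.1, -0.0]
wrist_force: [-1.0, -0.9, 0.3]
opening: 0.0552
```

>>> move_arm:
  deltas:
    - [[0,0.015,0,0],[0,0.03,0,0],[0,0.042,0,0],[0,0.05,0,0],[0,0.05,0,0]]

```text
time: 11.65
ee_pos: [0.5166, 0.06, 0.1001]
tcp_rot: [-90.0, 0.1, -0.0]
wrist_force: [-0.9, -0.2, -0.2]
opening: 0.055
```

>>> move_arm:
  deltas:
    - [[0,0,0,0],[0,0,0,0],[0,0,0,0],[0,0,0,0],[0,0,0,0]]
  claw: 0.02

```text
time: 12.15
ee_pos: [0.5175, 0.0602, 0.1021]
tcp_rot: [-90.0, -0.1, -0.0]
wrist_force: [-0.2, 0.9, 5.4]
opening: 0.0288
```

>>> move_arm:
  deltas:
    - [[0,0,0,0],[0,-0.002,0,0],[0,-0.005,0,0],[0,-0.01,0,0],[0,-0.015,0,0]]

```text
time: 12.65
ee_pos: [0.5169, 0.06, 0.1165]
tcp_rot: [-90.0, 0.0, -0.0]
wrist_force: [-0.4, -0.3, -2.1]
opening: 0.0287
```

>>> move_arm:
  deltas:
    - [[0,-0.02,0,0],[0,-0.05,0,0],[0,-0.09,0,0],[0,-0.125,0,0],[0,-0.145,0,0]]

```text
time: 13.15
ee_pos: [0.5175, 0.0601, 0.2648]
tcp_rot: [-90.0, -0.2, -0.0]
wrist_force: [0.7, -0.8, -0.8]
opening: 0.029
```

>>> move_arm:
  deltas:
    - [[0,0,0.01,0],[-0.001,0,0.035,0],[-0.002,0,0.075,0],[-0.003,0,0.12,0],[-0.004,0,0.16,0]]

```text
time: 13.65
ee_pos: [0.5125, 0.2223, 0.2596]
tcp_rot: [-90.0, 0.1, -0.0]
wrist_force: [0.3, -0.8, -1.8]
opening: 0.0288
```

>>> move_arm:
  deltas:
    - [[-0.001,0,0.035,0],[-0.002,0,0.06,0],[-0.002,0,0.074,0],[-0.002,0.005,0.074,0],[-0.002,0.03,0.074,0]]

```text
time: 14.15
ee_pos: [0.5119, 0.2943, 0.2325]
tcp_rot: [-89.9, -0.2, -0.0]
wrist_force: [0.6, -0.2, -1.3]
opening: 0.0287
```

>>> move_arm:
  deltas:
    - [[0,0.04,0,0],[0,0.075,0,0],[0,0.1,0,0],[0,0.115,0,0],[0,0.125,0,0]]

```text
time: 14.65
ee_pos: [0.5109, 0.2931, 0.105]
tcp_rot: [-90.0, 0.1, -0.1]
wrist_force: [-0.1, 0.1, -1.5]
opening: 0.0293
```

>>> move_arm:
  deltas:
    - [[0,0,0,0],[0,0.002,0,0],[0,0.0045,0,0],[0,0.007,0,0],[0,0.007,0,0]]

```text
time: 15.15
ee_pos: [0.5113, 0.2941, 0.0994]
tcp_rot: [-90.0, -0.0, -0.0]
wrist_force: [-0.0, -0.3, -2.6]
opening: 0.0294
```

>>> move_arm:
  deltas:
    - [[0,0.0005,0,0],[0,0.001,0,0],[0,0.001,0,0]]

```text
time: 15.45
ee_pos: [0.5115, 0.2943, 0.0991]
tcp_rot: [-90.0, -0.1, -0.0]
wrist_force: [-0.3, -0.7, 5.6]
opening: 0.0293
```

>>> move_arm:
  deltas:
    - [[0,0,0,0],[0,0,0,0],[0,0,0,0],[0,-0.01,0,0],[0,-0.03,0,0]]
  claw: 0.055

```text
time: 15.95
ee_pos: [0.5105, 0.2937, 0.1276]
tcp_rot: [-90.1, 0.1, -0.0]
wrist_force: [-0.7, -0.4, -0.6]
opening: 0.055
```

>>> move_arm:
  deltas:
    - [[0,-0.03,0,0],[0,-0.07,0,0],[0,-0.11,0,0],[0.002,-0.13,-0.03,0],[0.005,-0.13,-0.07,0]]

```text
time: 16.45
ee_pos: [0.5168, 0.2248, 0.2624]
tcp_rot: [-89.9, -0.3, 0.1]
wrist_force: [0.7, 0.3, -0.7]
opening: 0.0554
```

>>> move_arm:
  deltas:
    - [[0.003,0,-0.045,0],[0.006,0,-0.09,0],[0.01,0,-0.135,0],[0.013,0,-0.18,0],[0.016,0,-0.22,0]]

```text
time: 16.95
ee_pos: [0.5318, 0.002, 0.2592]
tcp_rot: [-90.0, -0.1, -0.1]
wrist_force: [-0.1, -0.4, 0.4]
opening: 0.0551
```

>>> move_arm:
  deltas:
    - [[0.002,0,-0.04,0],[0.004,0,-0.062,0],[0.004,0.03,-0.062,0],[0.004,0.07,-0.062,0],[0.004,0.1,-0.062,0]]

```text
time: 17.45
ee_pos: [0.5357, -0.0583, 0.157]
tcp_rot: [-90.0, 0.0, -0.1]
wrist_force: [0.3, 0.0, -0.5]
opening: 0.055
```

Run:
```python
from h import *
o=get_obs();print(o['ee_pos'])
c=camera("top"); P=cloud(c);Z=P[...,2]
m=((Z>.125)&(Z<.16)).astype(np.uint8); m[:,270:]=0
k,l,s,ce=cv2.connectedComponentsWithStats(m)
for i in range(1,k): print(s[i,4],((P[l==i].min(0)+P[l==i].max(0))/2).round(4))
c=camera("side"); cv2.imwrite("pics/s3.png",c["color"][40:300,180:480].repeat(2,0).repeat(2,1))
```

```text
[ 0.53572072 -0.05832184  0.15701144]
247 [0.5084 0.3656 0.1338]
188 [0.5101 0.2945 0.1328]
```

View pics/s3.png

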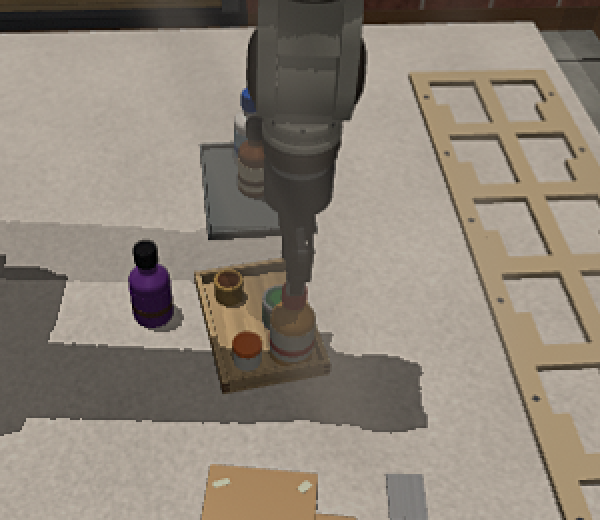

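>>> move_arm:
  deltas:
    - [[0,0.02,0,0],[0,0.035,0,0],[0,0.05,0,0],[0,0.059,0,0],[0,0.059,0,0]]

```text
time: 18.05
ee_pos: [0.5355, -0.0579, 0.0983]
tcp_rot: [-90.0, 0.1, -0.0]
wrist_force: [-0.7, 0.1, 0.2]
opening: 0.0551
```

>>> move_arm:
  deltas:
    - [[0,0,0,0],[0,0,0,0],[0,0,0,0],[0,0,0,0],[0,0,0,0]]
  claw: 0.02

```text
time: 18.55
ee_pos: [0.5365, -0.0579, 0.1002]
tcp_rot: [-90.0, -0.1, -0.0]
wrist_force: [-1.6, 1.0, 4.5]
opening: 0.0291
```

>>> move_arm:
  deltas:
    - [[0,0,0,0],[0,-0.002,0,0],[0,-0.005,0,0],[0,-0.01,0,0],[0,-0.015,0,0]]

```text
time: 19.05
ee_pos: [0.5359, -0.058, 0.1145]
tcp_rot: [-90.0, 0.0, -0.0]
wrist_force: [0.5, 0.3, -2.5]
opening: 0.0286
```

>>> move_arm:
  deltas:
    - [[0,-0.02,0,0],[0,-0.05,0,0],[0,-0.09,0,0],[0,-0.125,0,0],[0,-0.145,0,0]]

```text
time: 19.55
ee_pos: [0.5364, -0.058, 0.2628]
tcp_rot: [-90.0, -0.2, -0.0]
wrist_force: [0.1, -0.2, -1.9]
opening: 0.0288
```

>>> move_arm:
  deltas:
    - [[-0.001,0,0.01,0],[-0.003,0,0.035,0],[-0.006,0,0.075,0],[-0.009,0,0.12,0],[-0.013,0,0.165,0]]

```text
time: 20.05
ee_pos: [0.5223, 0.1089, 0.2577]
tcp_rot: [-90.0, 0.1, -0.1]
wrist_force: [0.9, -0.0, -1.9]
opening: 0.0292
```

>>> move_arm:
  deltas:
    - [[-0.003,0,0.04,0],[-0.006,0,0.08,0],[-0.009,0,0.105,0],[-0.009,0,0.117,0],[-0.009,0,0.117,0]]

```text
time: 20.55
ee_pos: [0.5136, 0.2254, 0.2578]
tcp_rot: [-90.0, 0.1, 0.1]
wrist_force: [-0.4, 0.0, -2.3]
opening: 0.029
```

>>> move_arm:
  deltas:
    - [[0,0.03,0,0],[0,0.07,0,0],[0,0.11,0,0],[0,0.14,0,0],[0,0.153,0,0]]

```text
time: 21.05
ee_pos: [0.5127, 0.2222, 0.1027]
tcp_rot: [-90.1, 0.2, -0.1]
wrist_force: [-0.5, 0.7, -1.0]
opening: 0.0289
```

>>> move_arm:
  deltas:
    - [[0,0,0,0],[0,0.002,0,0],[0,0.0045,0,0],[0,0.008,0,0],[0,0.009,0,0]]

```text
time: 21.55
ee_pos: [0.5144, 0.2242, 0.0976]
tcp_rot: [-90.0, -0.0, -0.0]
wrist_force: [0.1, 0.2, -2.1]
opening: 0.0289
```

>>> move_arm:
  deltas:
    - [[0,0.0005,0,0],[0,0.001,0,0],[0,0.001,0,0]]

```text
time: 21.85
ee_pos: [0.5145, 0.2243, 0.0973]
tcp_rot: [-90.0, -0.1, -0.0]
wrist_force: [-0.9, 0.6, 5.8]
opening: 0.0289
```

>>> move_arm:
  deltas:
    - [[0,0,0,0],[0,0,0,0],[0,0,0,0],[0,-0.01,0,0],[0,-0.03,0,0]]
  claw: 0.055

```text
time: 22.35
ee_pos: [0.5134, 0.2237, 0.1256]
tcp_rot: [-90.1, 0.1, -0.0]
wrist_force: [0.7, -0.2, 1.2]
opening: 0.0548
```

>>> move_arm:
  deltas:
    - [[0,-0.03,0,0],[0,-0.07,0,0],[0,-0.11,0,0],[0.001,-0.13,-0.03,0],[0.004,-0.13,-0.07,0]]

```text
time: 22.85
ee_pos: [0.5189, 0.1547, 0.2604]
tcp_rot: [-89.9, -0.3, 0.1]
wrist_force: [2.1, 0.3, 1.0]
opening: 0.0552
```

>>> move_arm:
  deltas:
    - [[0.002,0,-0.045,0],[0.004,0,-0.09,0],[0.006,0,-0.13,0],[0.008,0,-0.1525,0],[0.008,0,-0.1525,0]]

```text
time: 23.35
ee_pos: [0.5261, -0.001, 0.257]
tcp_rot: [-90.0, -0.0, -0.2]
wrist_force: [-0.5, -0.4, 0.1]
opening: 0.0549
```

Run:
```python
from h import *
o=get_obs();print(o['ee_pos'])
def rep(c,P,m,mn=40):
    k,l,s,ce=cv2.connectedComponentsWithStats(m.astype(np.uint8))
    for i in range(1,k):
        if s[i,4]>mn: q=P[l==i]; print(ce[i].round(1),s[i,4],((q.min(0)+q.max(0))/2).round(4),np.median(q,0).round(4))
c=camera("top"); P=cloud(c);Z=P[...,2]
m=((Z>.125)&(Z<.16)); m[:,270:]=0; print("tray bottles"); rep(c,P,m)
c=camera("wrist"); P=cloud(c);Z=P[...,2]; print("wrist tin"); m=(Z>.045)&(Z<.058)&(P[...,0]>.48)&(abs(P[...,1])<.1); rep(c,P,m)
hsv=cv2.cvtColor(c["color"],cv2.COLOR_BGR2HSV);H,S,V=[hsv[...,i].astype(int) for i in range(3)]
m=(H>45)&(H<85)&(S>70)&(P[...,0]<.6)
k,l,s,ce=cv2.connectedComponentsWithStats(m.astype(np.uint8))
for i in range(1,k):
    if s[i,4]>100: print("green",ce[i],s[i,4],plane(c,ce[i],.052))
m=(abs(P[...,0]-.478)<.09)&(abs(P[...,1]+.296)<.09)&(S>85)
m=cv2.morphologyEx(m.astype(np.uint8),cv2.MORPH_OPEN,np.ones((25,25)))
ct=max(cv2.findContours(m,0,2)[0],key=cv2.contourArea)
print("board",cv2.minAreaRect((plane(c,ct.reshape(-1,2),.009)[:,:2]*1000).astype(np.float32)))
cv2.imwrite("pics/w2.png",c["color"])
```

```text
[ 0.52607318 -0.00098048  0.25701134]
tray bottles
[128.6 210.3] 244 [0.5084 0.366  0.1344] [0.5083 0.3638 0.1388]
[164.1 209. ] 188 [0.5102 0.2948 0.1324] [0.5099 0.2931 0.1349]
wrist tin
[260.6 137.8] 58 [ 0.4882 -0.0711  0.0459] [ 0.4882 -0.0732  0.0453]
[320.4 169.5] 1274 [5.274e-01 3.000e-04 5.010e-02] [ 5.266e-01 -3.000e-04  5.220e-02]
green [320.52704258 169.84234753] 869 [[5.27111210e-01 3.04385059e-04 5.20000000e-02]]
board ((509.1243591308594, -328.75714111328125), (41.329795837402344, 58.45925521850586), 77.14115142822266)
```

View pics/w2.png

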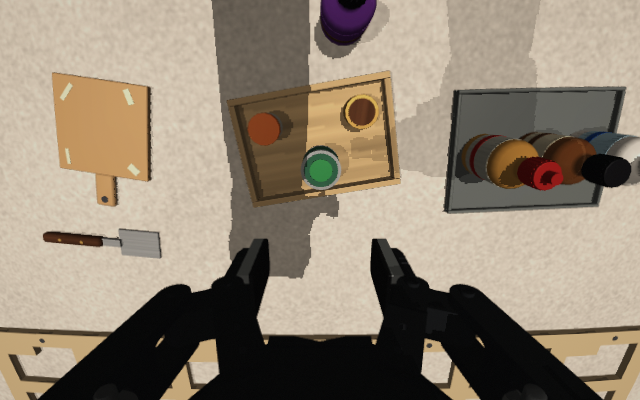

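Run:
```python
from h import *
c=camera("wrist")
w=plane(c,[(52.5,72.5),(150.5,86),(147.5,180.5),(56,158)],.009); print(w.round(4),w.mean(0), np.linalg.norm(np.roll(w,-1,0)-w,axis=1))
hsv=cv2.cvtColor(c["color"],cv2.COLOR_BGR2HSV);m=((hsv[...,1]>75)&(hsv[...,2]>100)).astype(np.uint8); m[:,:30]=0;m[:,190:]=0;m[225:]=0;m[:40]=0
m=cv2.morphologyEx(m,cv2.MORPH_CLOSE,np.ones((25,25)));m=cv2.morphologyEx(m,cv2.MORPH_OPEN,np.ones((35,35)))
ct=max(cv2.findContours(m,0,2)[0],key=cv2.contourArea)
print("board",cv2.minAreaRect((plane(c,ct.reshape(-1,2),.009)[:,:2]*1000).astype(np.float32)))
```

```text
[[ 0.4051 -0.3485  0.009 ]
 [ 0.4253 -0.2182  0.009 ]
 [ 0.5515 -0.244   0.009 ]
 [ 0.518  -0.3731  0.009 ]] [ 0.47494885 -0.29594605  0.009     ] [0.13192646 0.12876852 0.13345344 0.11553475]
board ((482.344970703125, -299.118408203125), (128.545654296875, 138.84678649902344), 80.30612182617188)
```

>>> move_arm:
  deltas:
    - [[0.001,0.03,-0.001,0],[0.001,0.07,-0.001,0],[0.001,0.11,-0.001,0],[0.001,0.145,-0.001,0],[0.001,0.17,-0.001,0]]
  claw: 0.07

```text
time: 24.0
ee_pos: [0.5261, 0.002, 0.0839]
tcp_rot: [-90.0, 0.1, 0.1]
wrist_force: [-0.4, -1.3, -0.3]
opening: 0.0697
```

>>> move_arm:
  deltas:
    - [[0,0.02,0,0],[0,0.04,0,0],[0,0.06,0,0],[0,0.07,0,0],[0,0.072,0,0]]

```text
time: 24.5
ee_pos: [0.5264, 0.0015, 0.0133]
tcp_rot: [-90.0, 0.1, 0.0]
wrist_force: [-0.3, -0.1, 0.1]
opening: 0.0698
```

>>> move_arm:
  deltas:
    - [[0,0,0,0],[0,0,0,0],[0,0,0,0],[0,0,0,0],[0,0,0,0]]
  claw: 0.04

```text
time: 25.0
ee_pos: [0.5278, 0.0007, 0.0154]
tcp_rot: [-90.0, -0.1, -0.0]
wrist_force: [-0.5, 1.6, 5.4]
opening: 0.0494
```

>>> move_arm:
  deltas:
    - [[0,0,0,0],[0,-0.002,0,0],[0,-0.005,0,0],[0,-0.01,0,0],[0,-0.02,0,0]]

```text
time: 25.5
ee_pos: [0.5265, 0.0005, 0.0341]
tcp_rot: [-90.0, 0.1, -0.0]
wrist_force: [-0.5, -0.3, -2.0]
opening: 0.0492
```

Run:
```python
from h import *
c=camera("top"); c["color"]=cv2.imread("pics/top0.png")
hsv=cv2.cvtColor(c["color"],cv2.COLOR_BGR2HSV);m=(hsv[...,1]>85).astype(np.uint8); m[:,:395]=0;m[:,490:]=0;m[265:]=0;m[:165]=0
m=cv2.morphologyEx(m,cv2.MORPH_CLOSE,np.ones((9,9)));m=cv2.morphologyEx(m,cv2.MORPH_OPEN,cv2.getStructuringElement(cv2.MORPH_ELLIPSE,(17,17)))
ct=max(cv2.findContours(m,0,2)[0],key=cv2.contourArea)
print("board",cv2.minAreaRect((plane(c,ct.reshape(-1,2),.009)[:,:2]*1000).astype(np.float32)))
M=cv2.moments(m,True); print(plane(c,[(M["m10"]/M["m00"],M["m01"]/M["m00"])],.009))
w=plane(c,[(415,193),(470,201),(463,254),(408,247)],.009);print(w.mean(0),np.linalg.norm(np.roll(w,-1,0)-w,axis=1))
cv2.imwrite("pics/b.png",cv2.resize(c["color"][170:265,395:480],None,fx=6,fy=6))
```

```text
board ((480.6343078613281, -296.5242919921875), (129.05953979492188, 135.16690063476562), 80.43782806396484)
[[ 0.47704338 -0.29587976  0.009     ]]
[ 0.47655135 -0.29630142  0.009     ] [0.12976245 0.12410021 0.12824955 0.12621279]
```

View pics/b.png

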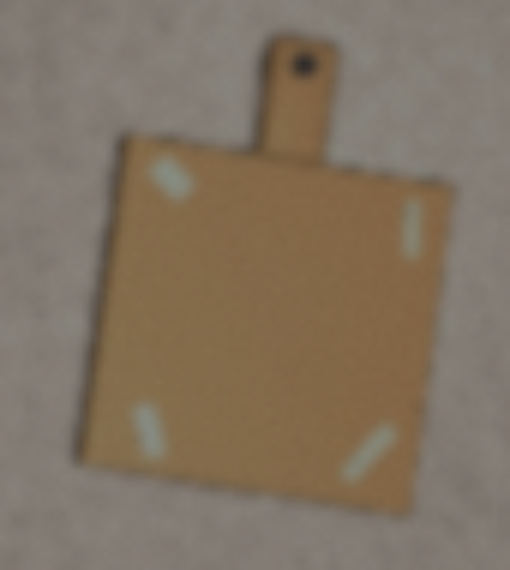

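>>> move_arm:
  deltas:
    - [[0,-0.02,0,0],[0,-0.05,0,0],[0,-0.08,0,0],[0,-0.1,0,0],[0,-0.1,0,0]]

```text
time: 26.05
ee_pos: [0.5286, 0.0006, 0.1378]
tcp_rot: [-90.0, -0.3, -0.0]
wrist_force: [-0.5, -0.3, -0.8]
opening: 0.0492
```

>>> move_arm:
  deltas:
    - [[-0.002,0,-0.012,0],[-0.007,0,-0.04,0],[-0.014,0,-0.08,0],[-0.021,0,-0.125,0],[-0.029,0,-0.17,0]]

```text
time: 26.55
ee_pos: [0.4966, -0.1712, 0.1326]
tcp_rot: [-90.0, 0.1, 0.0]
wrist_force: [0.5, 0.1, -2.2]
opening: 0.0491
```

>>> move_arm:
  deltas:
    - [[-0.008,0,-0.045,0],[-0.014,0,-0.085,0],[-0.019,0,-0.115,0],[-0.021,0,-0.127,0],[-0.021,0,-0.127,0]]

```text
time: 27.05
ee_pos: [0.4757, -0.2977, 0.1327]
tcp_rot: [-89.9, 0.1, -0.2]
wrist_force: [-0.3, 0.2, -1.2]
opening: 0.0491
```

>>> move_arm:
  deltas:
    - [[0,0.03,0,0],[0,0.06,0,0],[0,0.09,0,0],[0,0.105,0,0],[0,0.112,0,0]]

```text
time: 27.55
ee_pos: [0.4762, -0.295, 0.0206]
tcp_rot: [-89.9, 0.1, 0.0]
wrist_force: [-0.0, 0.1, -1.5]
opening: 0.0491
```

>>> move_arm:
  deltas:
    - [[0,0,0,0],[0,0.002,0,0],[0,0.004,0,0],[0,0.006,0,0],[0,0.006,0,0]]

```text
time: 28.05
ee_pos: [0.477, -0.2965, 0.0165]
tcp_rot: [-90.0, -0.0, -0.0]
wrist_force: [0.9, 0.8, -2.4]
opening: 0.0493
```

>>> move_arm:
  deltas:
    - [[0,0.0005,0,0],[0,0.001,0,0],[0,0.001,0,0]]

```text
time: 28.35
ee_pos: [0.477, -0.2966, 0.0164]
tcp_rot: [-90.0, -0.0, -0.0]
wrist_force: [-3.7, 2.8, 7.2]
opening: 0.0494
```

>>> move_arm:
  deltas:
    - [[0,0,0,0],[0,0,0,0],[0,0,0,0],[0,-0.01,0,0],[0,-0.03,0,0]]
  claw: 0.07

```text
time: 28.85
ee_pos: [0.4761, -0.2959, 0.0446]
tcp_rot: [-89.9, 0.1, -0.0]
wrist_force: [-0.9, -0.0, 0.6]
opening: 0.0699
```

>>> move_arm:
  deltas:
    - [[0,-0.04,0,0],[0,-0.085,0,0],[0,-0.13,0,0],[0,-0.17,0,0],[0,-0.205,0,0]]

```text
time: 29.35
ee_pos: [0.4768, -0.2964, 0.2536]
tcp_rot: [-90.1, -0.1, -0.0]
wrist_force: [0.3, 0.2, -0.1]
opening: 0.0699
```

>>> move_arm:
  deltas:
    - [[0.003,-0.01,0.04,0],[0.006,-0.01,0.085,0],[0.009,-0.01,0.13,0],[0.012,-0.01,0.175,0],[0.015,-0.01,0.22,0]]
  claw: 0.055

```text
time: 29.85
ee_pos: [0.4917, -0.0748, 0.2612]
tcp_rot: [-90.0, -0.1, -0.1]
wrist_force: [0.7, -0.1, 0.9]
opening: 0.0552
```

Run:
```python
from h import *
o=get_obs();print(o['ee_pos'])
c=camera("top"); P=cloud(c);Z=P[...,2]
def rep(m,mn=40):
    k,l,s,ce=cv2.connectedComponentsWithStats(m.astype(np.uint8))
    for i in range(1,k):
        if s[i,4]>mn: q=P[l==i]; print(ce[i].round(1),s[i,4],((q.min(0)+q.max(0))/2).round(4),np.median(q,0).round(4))
m=((Z>.125)&(Z<.16)); m[:,270:]=0; rep(m)
m=((Z>.045)&(Z<.065)); m[:,:390]=0;m[300:]=0; m[:100]=0; rep(m)
cv2.imwrite("pics/t3.png",c["color"][130:270,110:510].repeat(2,0).repeat(2,1))
```

```text
[ 0.49170323 -0.07476825  0.26119882]
[198.4 206.8] 182 [0.5138 0.225  0.1361] [0.5135 0.2231 0.1314]
[128.6 210.2] 241 [0.5084 0.3662 0.1343] [0.5083 0.3641 0.1387]
[164.1 208.9] 183 [0.5102 0.2941 0.1326] [0.51   0.2932 0.135 ]
```

View pics/t3.png

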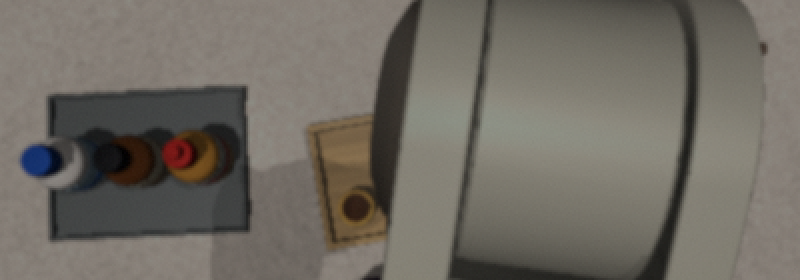

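>>> move_arm:
  deltas:
    - [[0.004,0,0.045,0],[0.007,0,0.09,0],[0.011,0,0.135,0],[0.014,0,0.18,0],[0.018,0,0.225,0]]

```text
time: 30.4
ee_pos: [0.5098, 0.1503, 0.2613]
tcp_rot: [-90.0, -0.1, -0.0]
wrist_force: [0.8, -0.5, -0.0]
opening: 0.0551
```

>>> move_arm:
  deltas:
    - [[0.002,0,0.04,0],[0.004,0,0.067,0],[0.004,0,0.0755,0],[0.004,0.02,0.0755,0],[0.004,0.06,0.0755,0]]

```text
time: 30.9
ee_pos: [0.5154, 0.2245, 0.2029]
tcp_rot: [-89.9, -0.3, -0.0]
wrist_force: [-0.4, -0.0, -0.6]
opening: 0.0546
```

Run:
```python
from h import *
o=get_obs();print(o['ee_pos'])
c=camera("top"); P=cloud(c);Z=P[...,2]
def rep(m,mn=30):
    k,l,s,ce=cv2.connectedComponentsWithStats(m.astype(np.uint8))
    for i in range(1,k):
        if s[i,4]>mn: q=P[l==i]; print(ce[i].round(1),s[i,4],((q.min(0)+q.max(0))/2).round(4),np.median(q,0).round(4))
m=((Z>.045)&(Z<.065)); m[:,:390]=0;m[300:]=0; m[:100]=0; rep(m)
a=c["color"][130:270,250:510].repeat(2,0).repeat(2,1)
b=camera("side")["color"][40:300,220:420].repeat(2,0)[:,:].repeat(2,1)[:,:]
h=max(a.shape[0],b.shape[0]); 
b=b[:, :270*1]
cv2.imwrite("pics/t4.png",np.hstack([np.pad(a,((0,h-a.shape[0]),(0,0),(0,0))),b]))
```

```text
[0.51543336 0.22448527 0.2029415 ]
[444.1 224.2] 396 [ 0.4753 -0.2958  0.0518] [ 0.4751 -0.2948  0.0538]
```

View pics/t4.png

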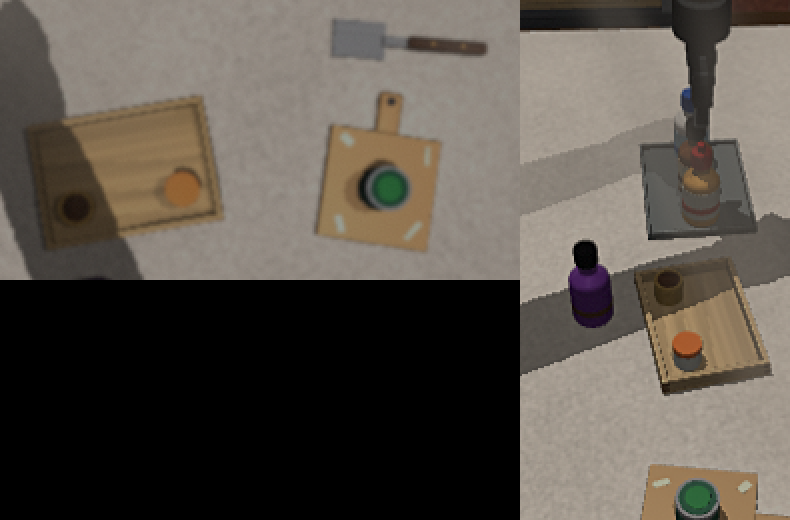

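>>> move_arm:
  deltas:
    - [[0,0.035,0,0],[0,0.065,0,0],[0,0.09,0,0],[0,0.103,0,0],[0,0.103,0,0]]

```text
time: 31.5
ee_pos: [0.514, 0.2235, 0.0973]
tcp_rot: [-90.0, 0.1, -0.1]
wrist_force: [-0.0, 0.1, 0.5]
opening: 0.0548
```

>>> move_arm:
  deltas:
    - [[0,0,0,0],[0,0,0,0],[0,0,0,0],[0,0,0,0],[0,0,0,0]]
  claw: 0.02

```text
time: 32.0
ee_pos: [0.5151, 0.2245, 0.0995]
tcp_rot: [-89.9, -0.2, -0.0]
wrist_force: [0.3, 0.4, 6.8]
opening: 0.0291
```

>>> move_arm:
  deltas:
    - [[0,-0.002,0,0],[0,-0.01,0,0],[0,-0.03,0,0],[0,-0.06,0,0],[0,-0.1,0,0]]

```text
time: 32.5
ee_pos: [0.5134, 0.2237, 0.1973]
tcp_rot: [-90.1, 0.2, -0.0]
wrist_force: [1.6, -0.1, -1.4]
opening: 0.0286
```

>>> move_arm:
  deltas:
    - [[0,-0.04,0,0],[0,-0.06,0,0],[0.001,-0.063,-0.01,0],[0.003,-0.063,-0.035,0],[0.006,-0.063,-0.075,0]]

```text
time: 33.0
ee_pos: [0.5198, 0.1489, 0.2588]
tcp_rot: [-90.0, 0.1, 0.1]
wrist_force: [0.6, -0.6, -1.6]
opening: 0.0291
```

>>> move_arm:
  deltas:
    - [[0.003,0,-0.045,0],[0.007,0,-0.09,0],[0.01,0,-0.135,0],[0.014,0,-0.175,0],[0.016,0,-0.207,0]]

```text
time: 33.5
ee_pos: [0.5353, -0.0608, 0.2589]
tcp_rot: [-90.0, 0.1, -0.1]
wrist_force: [0.5, -0.3, -1.8]
opening: 0.0289
```

>>> move_arm:
  deltas:
    - [[0,0,0,0],[0,0,0,0],[0,0.03,0,0],[0,0.07,0,0],[0,0.1,0,0]]

```text
time: 34.0
ee_pos: [0.5352, -0.0569, 0.1576]
tcp_rot: [-90.0, 0.1, 0.0]
wrist_force: [0.6, 1.2, -1.4]
opening: 0.0289
```

>>> move_arm:
  deltas:
    - [[0,0.02,0,0],[0,0.035,0,0],[0,0.045,0,0],[0,0.052,0,0],[0,0.052,0,0]]

```text
time: 34.5
ee_pos: [0.5359, -0.0578, 0.1079]
tcp_rot: [-90.0, 0.0, -0.0]
wrist_force: [0.2, -0.6, -2.2]
opening: 0.0289
```

>>> move_arm:
  deltas:
    - [[0,0.002,0,0],[0,0.004,0,0],[0,0.006,0,0],[0,0.007,0,0],[0,0.0075,0,0]]

```text
time: 35.0
ee_pos: [0.5367, -0.058, 0.1026]
tcp_rot: [-90.0, -0.1, -0.0]
wrist_force: [-2.4, 0.8, 12.2]
opening: 0.0293
```

>>> move_arm:
  deltas:
    - [[0,-0.001,0,0],[0,-0.001,0,0],[0,-0.001,0,0],[0,-0.01,0,0],[0,-0.03,0,0]]
  claw: 0.055

```text
time: 35.5
ee_pos: [0.5352, -0.0579, 0.13]
tcp_rot: [-90.0, 0.2, -0.0]
wrist_force: [0.6, -0.0, -0.2]
opening: 0.0551
```

>>> move_arm:
  deltas:
    - [[0,-0.03,0,0],[0,-0.07,0,0],[0,-0.11,0,0],[-0.002,-0.13,0.03,0],[-0.005,-0.13,0.07,0]]

```text
time: 36.0
ee_pos: [0.532, 0.0117, 0.2649]
tcp_rot: [-90.0, -0.3, -0.2]
wrist_force: [-0.3, -0.8, -1.3]
opening: 0.055
```

>>> move_arm:
  deltas:
    - [[-0.003,0,0.045,0],[-0.006,0,0.09,0],[-0.01,0,0.135,0],[-0.013,0,0.18,0],[-0.016,0,0.225,0]]

```text
time: 36.5
ee_pos: [0.5147, 0.2389, 0.2616]
tcp_rot: [-90.0, -0.0, -0.0]
wrist_force: [1.4, 1.0, 0.6]
opening: 0.0553
```

>>> move_arm:
  deltas:
    - [[-0.002,0,0.035,0],[-0.004,0,0.057,0],[-0.004,0,0.057,0],[-0.004,0.03,0.057,0],[-0.004,0.07,0.057,0]]

```text
time: 37.0
ee_pos: [0.5122, 0.2942, 0.1924]
tcp_rot: [-89.9, -0.2, -0.0]
wrist_force: [1.1, 0.4, -0.1]
opening: 0.0551
```

Run:
```python
from h import *
o=get_obs();print(o['ee_pos'])
c=camera("top"); P=cloud(c);Z=P[...,2]
m=((Z>.1)&(Z<.16)); m[:,:250]=0;m[:170]=0;m[260:]=0;m[:,400:]=0
k,l,s,ce=cv2.connectedComponentsWithStats(m.astype(np.uint8))
for i in range(1,k): print(ce[i].round(1),s[i,4],np.median(P[l==i],0).round(4))
```

```text
[0.51223478 0.29415661 0.19238393]
[337.3 195.3] 176 [ 0.5343 -0.0567  0.1341]
```

>>> move_arm:
  deltas:
    - [[0,0.03,0,0],[0,0.06,0,0],[0,0.08,0,0],[0,0.0915,0,0],[0,0.0915,0,0]]

```text
time: 37.55
ee_pos: [0.511, 0.2933, 0.0988]
tcp_rot: [-90.1, 0.1, -0.1]
wrist_force: [-0.6, -0.1, 0.1]
opening: 0.0554
```

>>> move_arm:
  deltas:
    - [[0,0,0,0],[0,0,0,0],[0,0,0,0],[0,0,0,0],[0,0,0,0]]
  claw: 0.02

```text
time: 38.05
ee_pos: [0.512, 0.2945, 0.1011]
tcp_rot: [-89.9, -0.1, -0.0]
wrist_force: [-0.1, -0.1, 6.4]
opening: 0.0291
```

>>> move_arm:
  deltas:
    - [[0,-0.002,0,0],[0,-0.01,0,0],[0,-0.03,0,0],[0,-0.06,0,0],[0,-0.1,0,0]]

```text
time: 38.55
ee_pos: [0.5104, 0.2936, 0.1991]
tcp_rot: [-90.1, 0.2, -0.0]
wrist_force: [1.2, 0.2, -1.7]
opening: 0.029
```

>>> move_arm:
  deltas:
    - [[0,-0.04,0,0],[0,-0.06,0,0],[0,-0.062,-0.01,0],[0.001,-0.062,-0.035,0],[0.002,-0.062,-0.07,0]]

```text
time: 39.05
ee_pos: [0.5128, 0.2235, 0.2595]
tcp_rot: [-90.1, 0.1, 0.1]
wrist_force: [0.3, -0.1, -2.3]
opening: 0.029
```

>>> move_arm:
  deltas:
    - [[0.001,0,-0.045,0],[0.002,0,-0.09,0],[0.003,0,-0.13,0],[0.004,0,-0.155,0],[0.004,0,-0.164,0]]

```text
time: 39.55
ee_pos: [0.5164, 0.0573, 0.26]
tcp_rot: [-90.0, 0.1, -0.2]
wrist_force: [-0.4, 0.4, -2.8]
opening: 0.029
```

>>> move_arm:
  deltas:
    - [[0,0,0,0],[0,0,0,0],[0,0.03,0,0],[0,0.07,0,0],[0,0.1,0,0]]

```text
time: 40.05
ee_pos: [0.5165, 0.0615, 0.1588]
tcp_rot: [-90.0, 0.1, 0.1]
wrist_force: [-0.1, -0.5, -1.6]
opening: 0.0288
```

>>> move_arm:
  deltas:
    - [[0,0.02,0,0],[0,0.035,0,0],[0,0.045,0,0],[0,0.052,0,0],[0,0.052,0,0]]

```text
time: 40.55
ee_pos: [0.517, 0.0603, 0.109]
tcp_rot: [-90.0, 0.0, -0.0]
wrist_force: [-0.3, -0.3, -3.1]
opening: 0.0288
```

>>> move_arm:
  deltas:
    - [[0,0.002,0,0],[0,0.004,0,0],[0,0.0055,0,0],[0,0.0065,0,0],[0,0.0065,0,0]]

```text
time: 41.05
ee_pos: [0.5176, 0.0601, 0.1041]
tcp_rot: [-90.0, -0.1, -0.0]
wrist_force: [-2.1, 0.5, 5.4]
opening: 0.0288
```

>>> move_arm:
  deltas:
    - [[0,0,0,0],[0,0,0,0],[0,0,0,0],[0,-0.01,0,0],[0,-0.03,0,0]]
  claw: 0.055

```text
time: 41.55
ee_pos: [0.5163, 0.0599, 0.1323]
tcp_rot: [-90.0, 0.1, -0.0]
wrist_force: [0.3, 0.5, 0.7]
opening: 0.055
```

>>> move_arm:
  deltas:
    - [[0,-0.03,0,0],[0,-0.07,0,0],[0,-0.11,0,0],[-0.001,-0.13,0.03,0],[-0.002,-0.13,0.07,0]]

```text
time: 42.05
ee_pos: [0.5161, 0.1299, 0.2674]
tcp_rot: [-89.9, -0.4, -0.2]
wrist_force: [1.6, 0.1, -0.5]
opening: 0.0549
```

>>> move_arm:
  deltas:
    - [[-0.001,0,0.045,0],[-0.003,0,0.09,0],[-0.005,0,0.135,0],[-0.006,0,0.18,0],[-0.007,0,0.215,0]]

```text
time: 42.55
ee_pos: [0.5077, 0.3475, 0.2633]
tcp_rot: [-90.0, -0.0, 0.0]
wrist_force: [0.9, -0.7, 0.8]
opening: 0.0551
```

>>> move_arm:
  deltas:
    - [[0,0,0.019,0],[0,0,0.019,0],[0,0.02,0.019,0],[0,0.055,0.019,0],[0,0.085,0.019,0]]

```text
time: 43.05
ee_pos: [0.5084, 0.3632, 0.1773]
tcp_rot: [-90.0, -0.0, -0.1]
wrist_force: [0.2, -0.1, -0.2]
opening: 0.055
```

Run:
```python
from h import *
o=get_obs();print(o['ee_pos'])
c=camera("top"); P=cloud(c);Z=P[...,2]
m=((Z>.1)&(Z<.16)); m[:,:250]=0;m[:170]=0;m[260:]=0;m[:,400:]=0
k,l,s,ce=cv2.connectedComponentsWithStats(m.astype(np.uint8))
for i in range(1,k): print(ce[i].round(1),s[i,4],np.median(P[l==i],0).round(4))
```

```text
[0.50844121 0.36320501 0.17728394]
[337.2 195.3] 178 [ 0.5343 -0.0566  0.1344]
[279.2 205.3] 194 [0.5157 0.0601 0.1378]
```

>>> move_arm:
  deltas:
    - [[0,0.03,0,0],[0,0.05,0,0],[0,0.068,0,0],[0,0.0755,0,0],[0,0.0755,0,0]]

```text
time: 43.6
ee_pos: [0.5082, 0.3634, 0.1024]
tcp_rot: [-90.0, 0.0, -0.1]
wrist_force: [0.1, 0.3, 0.4]
opening: 0.0555
```

>>> move_arm:
  deltas:
    - [[0,0,0,0],[0,0,0,0],[0,0,0,0],[0,0,0,0],[0,0,0,0]]
  claw: 0.02

```text
time: 44.1
ee_pos: [0.5089, 0.3645, 0.104]
tcp_rot: [-89.9, -0.1, -0.0]
wrist_force: [-0.5, 0.4, 6.2]
opening: 0.0306
```

>>> move_arm:
  deltas:
    - [[0,-0.002,0,0],[0,-0.01,0,0],[0,-0.03,0,0],[0,-0.06,0,0],[0,-0.1,0,0]]

```text
time: 44.6
ee_pos: [0.5075, 0.3635, 0.2019]
tcp_rot: [-90.1, 0.2, -0.0]
wrist_force: [1.6, 1.3, -1.6]
opening: 0.0309
```

>>> move_arm:
  deltas:
    - [[0,-0.04,0,0],[0,-0.07,0,0],[-0.001,-0.078,-0.01,0],[-0.004,-0.078,-0.035,0],[-0.008,-0.078,-0.075,0]]

```text
time: 45.1
ee_pos: [0.4999, 0.2889, 0.2784]
tcp_rot: [-90.1, 0.1, 0.1]
wrist_force: [1.0, -0.8, -2.1]
opening: 0.031
```

>>> move_arm:
  deltas:
    - [[-0.005,0,-0.045,0],[-0.01,0,-0.09,0],[-0.015,0,-0.135,0],[-0.02,0,-0.18,0],[-0.025,0,-0.225,0]]

```text
time: 45.6
ee_pos: [0.4738, 0.0619, 0.2789]
tcp_rot: [-90.0, 0.1, -0.0]
wrist_force: [0.4, -0.4, -1.9]
opening: 0.0312
```

>>> move_arm:
  deltas:
    - [[-0.004,0,-0.035,0],[-0.007,0,-0.06,0],[-0.008,0,-0.0735,0],[-0.008,0,-0.0735,0],[-0.008,0,-0.0735,0]]

```text
time: 46.1
ee_pos: [0.4669, -0.0092, 0.2797]
tcp_rot: [-90.0, 0.0, -0.1]
wrist_force: [-1.1, 0.5, -2.3]
opening: 0.031
```

>>> move_arm:
  deltas:
    - [[0,0.03,0,0],[0,0.07,0,0],[0,0.105,0,0],[0,0.13,0,0],[0,0.145,0,0]]

```text
time: 46.6
ee_pos: [0.4661, -0.0083, 0.1327]
tcp_rot: [-90.0, 0.2, 0.1]
wrist_force: [0.7, 0.5, -1.8]
opening: 0.0309
```

>>> move_arm:
  deltas:
    - [[0,0.01,0,0],[0,0.018,0,0],[0,0.024,0,0],[0,0.0275,0,0],[0,0.0275,0,0]]

```text
time: 47.1
ee_pos: [0.4672, -0.0094, 0.1079]
tcp_rot: [-90.0, -0.0, -0.0]
wrist_force: [-0.6, 0.5, -2.0]
opening: 0.0312
```

>>> move_arm:
  deltas:
    - [[0,0.0015,0,0],[0,0.0025,0,0],[0,0.0025,0,0]]

```text
time: 47.4
ee_pos: [0.4679, -0.0094, 0.1069]
tcp_rot: [-90.0, -0.2, -0.0]
wrist_force: [-0.8, 0.8, 7.1]
opening: 0.031
```

>>> move_arm:
  deltas:
    - [[0,0,0,0],[0,0,0,0],[0,0,0,0],[0,-0.01,0,0],[0,-0.03,0,0]]
  claw: 0.055

```text
time: 47.9
ee_pos: [0.4663, -0.0094, 0.1349]
tcp_rot: [-90.0, 0.1, -0.0]
wrist_force: [-0.2, 0.5, -0.2]
opening: 0.0552
```

>>> move_arm:
  deltas:
    - [[0,-0.04,0,0],[0,-0.085,0,0],[0,-0.13,0,0],[0,-0.15,0,0],[0,-0.16,0,0]]

```text
time: 48.4
ee_pos: [0.4675, -0.0094, 0.2982]
tcp_rot: [-90.0, -0.2, -0.0]
wrist_force: [0.5, 0.1, -1.0]
opening: 0.0548
```

>>> move_arm:
  deltas:
    - [[-0.01,0,0.045,0],[-0.02,0,0.09,0],[-0.03,0,0.135,0],[-0.04,0,0.18,0],[-0.05,0,0.22,0]]

```text
time: 48.9
ee_pos: [0.4162, 0.2124, 0.2946]
tcp_rot: [-90.0, 0.1, -0.0]
wrist_force: [1.3, 0.2, 0.1]
opening: 0.0553
```

>>> move_arm:
  deltas:
    - [[-0.01,0,0.02,0],[-0.03,0,0.04,0],[-0.04,0,0.06,0],[-0.04,0,0.06,0],[-0.04,0,0.06,0]]

```text
time: 49.4
ee_pos: [0.377, 0.2706, 0.2947]
tcp_rot: [-90.1, 0.0, 0.0]
wrist_force: [-0.5, 0.1, -0.1]
opening: 0.0553
```

Run:
```python
from h import *
c=camera("top"); P=cloud(c);Z=P[...,2]
for lo,hi in((.1,.16),(.03,.06)):
    m=((Z>lo)&(Z<hi)); m[:,:250]=0;m[:100]=0;m[310:]=0
    k,l,s,ce=cv2.connectedComponentsWithStats(m.astype(np.uint8))
    for i in range(1,k):
        if s[i,4]>40: print(ce[i].round(1),s[i,4],np.median(P[l==i],0).round(4))
a=c["color"][130:310,240:510].repeat(2,0).repeat(2,1)
b=camera("side")["color"][100:360,240:370]
b=b.repeat(2,0).repeat(2,1); b=b[:520]
cv2.imwrite("pics/end.png",np.hstack([np.pad(a,((0,b.shape[0]-a.shape[0]),(0,0),(0,0))),b]))
```

```text
[337.2 195.3] 178 [ 0.5343 -0.0566  0.1343]
[279.3 205.3] 194 [0.5157 0.06   0.1379]
[313.5 229.1] 306 [ 0.4672 -0.0088  0.1411]
[295. 287.] 188 [0.3518 0.0293 0.1298]
[443.1 224.2] 438 [ 0.4751 -0.2928  0.0536]
[340.9 224.5] 239 [ 0.4774 -0.0675  0.0454]
[287.9 233.7] 264 [0.4565 0.0506 0.0424]
[302.2 273.6] 45 [0.3731 0.017  0.0443]
```

View pics/end.png

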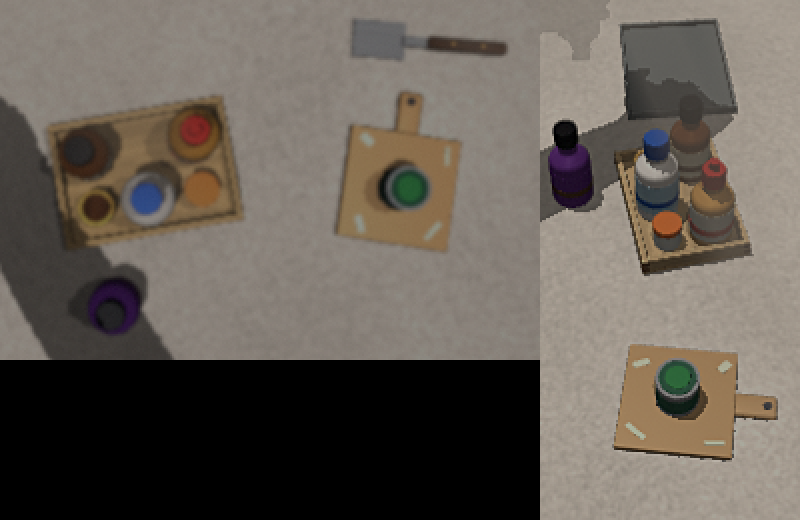

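All in place: bottles upright in their original spots, the tin centred on the board, and the bystanders unmoved.

```bash
python3 -c "
from workcell import *
print(job_done())"
```

```text
the job is handed in; nothing more can be done
None
```

I did the job in the order asked and handed it in at about 49.5 s of robot time. All three bottles went upright onto the side tray, then the filler tin onto the filling board, then each bottle back to its own spot in the crate.

- **Bottles:** in the last top view all three stand upright, with their caps within about 1 mm of where they measured at the start.
- **Filler tin:** it stands upright on the board. My readings of its position differ by a few millimetres, and it looks about 2–3 mm from the board's centre at most. My estimates of that centre also varied by a few millimetres; I used the board's corners.
- **Bystanders:** the wax tin, plug pot, filling knife and purple bottle look unmoved in the pictures. I compared them by eye, except the purple bottle, whose before and after positions agree.
- **Forces:** the highest wrist force in the readings was about 12 N, when the glue bottle was set back in the crate.
- **Failed check:** after the first bottle, the top view could not see the tray because the arm was in the way. The side view showed that bottle standing upright.

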